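Snap a breaker onto the rail and keep it pressed home

TASK

Take the loose two-pole breaker with the green toggle and clip it onto the metal rail in the open distribution box, in the free stretch between the devices already fitted and the same way up as they are: press it straight down until it clicks and sits fully home. Keep pressing after the click and finish like that, with the gripper still on the breaker and pushing it firmly down on the rail; do not let go, and leave everything else where it is.

Things in the scene. Friction and masses are not known exactly. Their poses are not given: they have to be found in the camera images.
- breaker: Loose two-pole breaker, off-white, green double toggle, on its back on the counter. 85 long (x) x 36 wide (y), about 0.24 kg. Shoulders 50 high; its middle 45 is a nose 66 high, toggles to 77. Its 36-wide sides are flat from 13 up to 50, at the nose to 66. Origin: centre of the back (underside); z up, +x to its upper end (blue marking strip on the nose; the toggle leans the other way).
- breaker_seat (a point): Centre of the roof of the rail channel that crosses the breaker's back along y, 13 mm above its origin; fully home it lies on the rail's face. Channel 13 deep, 37.2 wide between its walls, bevelled open to 45 wide at the back, so it finds the rail from up to about 4 mm off centre.
- clip_upper (a joint): Black sprung clip in the +x side of the channel, m: 0 relaxed, up to 0.0038 as the rail's edge pushes it outward. In about the last 6 mm of the push both clips ride out about 2 mm and the push rises to 10 to 20 N (more if off centre); then they spring back under the rail's edges, the push drops, and about 1 mm further the roof meets the rail.
- clip_lower (a joint): The same clip on the -x side of the channel.
- rail: Top-hat steel rail, 35 wide (x) x 252 long (y), fixed in the box. Origin: centre of its upper face, about 30 mm above the counter; z up, y along the rail, +x to the upper side of the box. A seated breaker has its x axis along the rail's +x and its origin 13 mm below this face.
- enclosure: White open distribution box lying on its back, fixed to the counter: 240 (x) x 310 (y), walls 50 high and 3 thick. Origin: centre of its underside; axes as the rail's. Neutral and earth bars at x = +90 and -90, up to 26 high. The rail runs through its middle.
- main_switch: Two-pole switch with red toggle, 85 x 36, fitted on the rail toward its +y end. Origin: middle of its back, 17 mm above the counter; axes as the rail's; nose top 83, toggles 94 above the counter. The free stretch lies between it and the small pair.
- small_pair: Two single-pole breakers side by side with black toggles, together 85 x 36, fitted on the rail toward its -y end. Origin at the middle of their back; heights as the main switch. The free stretch of rail between these and the main switch is 114 to 174 mm long.
- rcd: Loose pale grey two-pole device of the same size with black toggle and yellow button, on its back on the counter. Not wanted: leave it.
- single: Loose single-pole breaker, 85 x 18, blue toggle, on the counter. Leave it.
- roll_low: Blue roll of tape, 68 across, 19 high. Leave it.
- roll_high: Yellow roll of tape lying on the blue one. Leave it.
- roll_red: Red roll of tape, 68 across, 19 high. Leave it.
- screwdriver: Screwdriver with orange handle, 190 long, lying. Leave it.
- breaker_upper (a point): Middle of the breaker's upper end face, 42.5 mm along +x from its origin, 31 mm above the back.
Things that resemble listed ones, but are neither listed nor needed, are in the scene too. What is shaped like the breaker but purple or turquoise is not meant.

How it is judged:
By the outcome, as a careful person would: the job done as asked, in the order asked, and still so for the second after the job is handed in, while the arm keeps its last pose, push and grip.
It also fails if it takes over 45 s, if anything falls off the work surface, if the arm or the gripper's body presses on something with over 40 N, if the wrist force passes 120 N, or if a joint passes its speed limit or range.

ROBOT

A 7-joint arm with a two-finger parallel gripper is mounted at the origin on the work surface. World frame = base frame: x ahead of the robot, y to its left, z up, the work surface at z = 0. Lengths are in m, angles in rad, forces in N, time in s.
With the tool pointing down it reaches from about 0.35 to 0.9 m from the base axis. Payload 8.1 kg.
Tool frame: the origin (TCP) lies at the very end of the fingers, on their centre line; the grasp point (between the pads) lies 19 mm behind it (bot.grasp_offset is the z of the grasp point in the tool frame, in m); z points along the fingers, y is the direction in which the jaws open and shut (so a half turn about z gives the same grasp; the last joint's range is limited). The gripper opens to 92 mm and grips with 3 to 60 N. Pads are 19 mm wide; open, the fingers measure 130 mm over their backs; the gripper's body (75 mm by 190 mm) begins 47 mm behind the grasp point.
Start: joints at [-1.406, 0.434, 0.025, 1.573, -0.012, 1.134, -0.075], TCP at [0.165, 0.603, 0.227] pointing down, gripper open.
Joint ranges: [-2.62, 2.62], [-0.44, 2.09], [-1.27, 1.32], [0.08, 2.57], [-1.32, 4.46], [0.12, 2], [-2.74, 2.74]. Speed limits (rad/s): [2.22, 2.22, 3.01, 3.01, 3.14, 3.14, 3.14].

INTERFACE

Orientations are given as a 3x3 rotation matrix whose columns are the frame's x, y, z axes.
In Python, from bench import sensors, eyes, finish_job, bot gives the robot as it stands.
- The arm moves only by the tool drive_tool, never from a script. Its argument "rows" is a list that holds one entry, the list of rows, each a list of 6 numbers: the shift along the tool's x, y, z in mm, then the turn, a rotation vector about the tool's x, y, z in rad. A call has 1 to 12 rows; each row is the pose to reach, as a shift and turn from the pose commanded when the call began, along the tool's axes at that moment; what a row does not reach only later rows make up. A row lasts 1/10 s, in which the tool goes at most 50 mm and 8.59 degrees, less where a joint would pass 70% of its speed; a pose out of reach is approached as far as the arm can. A call with a gripper value outside its range is refused whole. "gripper" is the closure, from -1 (fully open) to 1 (shut), so that 0 is half open, set as the call begins (left out, the last holds). The fingers move at their own pace and stop on an object; "force" is the grip in N (left out, the last holds). Time passes only in rows, so rows that repeat a pose let the fingers close. It gives the time, the measured TCP pose, the force and the opening at its end, in the units of the state.
- sensors.read_state(): the state, without advancing time (a new reading comes with each control period).
- eyes.grab_frame(name): name is "side" or "top"; returns a dict with "image" (384x512x3 uint8, red, green, blue), "z_map" (384x512 float32, m along the optical axis (not along the pixel's ray), 0 where there is no reading), "K" (3x3 intrinsics, pixels), "R" (3x3) and "t" (3): a world point X has camera coordinates R X + t. Camera axes: x right, y down, z forward; pixel columns grow to the right and rows downward; lengths in m; the calibration is good to about 2 mm. A picture is of the moment at which its call begins.
- finish_job(): hands the job in, once; it reports no verdict.
The state is a dict: "t": time; "qpos": joint angles; "joint_vel": joint speeds; "effort": joint torques, N m; "eef_pos": TCP position; "tool_rot": TCP orientation; "contact_force": force on the tool from outside, world axes, zero at the start; "ft_torque": the same for the moment, N m; "finger_gap": finger opening in m.
Only numpy, scipy, OpenCV 4.12 (cv2) and the standard library are available. Lean on these libraries where they do the work, as an engineer would, in place of code of your own. Each camera call takes 0.05 s, during which the arm holds its last target.

## Working session

There is one attempt and no reset: what is moved stays moved. The work goes in short steps, Python scripts to look and compute and a tool call to move; the robot and the scene stay as the last step left them, time stands still between calls to the robot, and variables do not carry over. Pictures are saved under pics/ and viewed, and the job is handed in when it is done.

Besides the shell and the picture viewer there is one more tool, called after "Call:" by a JSON object that holds its "method" and its "body". drive_tool: Moves the arm, as the interface text tells. Its arguments: {"type":"object","properties":{"rows":{"type":"array"},"gripper":{"type":"number"},"force":{"type":"number"}},"required":["rows"]}

```bash
mkdir -p pics; ls
python3 - <<'E'
from bench import sensors, eyes, bot
import cv2, numpy as np
s=sensors.read_state()
for k,v in s.items(): print(k,np.round(v,4).tolist())
print(bot.grasp_offset)
for n in("side","top"):
    f=eyes.grab_frame(n)
    cv2.imwrite(f"pics/{n}0.png",f["image"][:,:,::-1])
    np.savez(f"{n}0.npz",**f)
    print(n,f["K"].round(1).tolist(),f["R"].round(3).tolist(),f["t"].round(3).tolist())
E
```

```text
pics
t 0.0
qpos [-1.4056, 0.4352, 0.025, 1.5741, -0.0116, 1.134, -0.0751]
joint_vel [0.0016, -0.0004, -0.0011, 0.0027, 0.0004, -0.0011, 0.0003]
effort [-0.0004, -66.7856, 0.9847, -31.4462, -0.0606, 0.043, 0.0002]
eef_pos [0.1653, 0.6022, 0.2259]
tool_rot [[-0.9643, 0.2647, -0.0003], [0.2647, 0.9643, -0.0016], [-0.0001, -0.0016, -1.0]]
contact_force [0.7383, 0.3189, 0.174]
ft_torque [0.0484, -0.0193, -0.0267]
finger_gap 0.0919
-0.0188
side [[360.5, 0.0, 256.1], [0.0, 360.5, 190.2], [0.0, 0.0, 1.0]] [[0.914, -0.406, 0.003], [-0.217, -0.494, -0.842], [0.343, 0.769, -0.539]] [-0.549, 0.136, 0.752]
top [[411.9, 0.0, 258.6], [0.0, 411.9, 191.9], [0.0, 0.0, 1.0]] [[0.047, -0.999, 0.003], [-0.972, -0.047, -0.231], [0.231, 0.008, -0.973]] [-0.068, 0.58, 1.138]
```

View pics/top0.png

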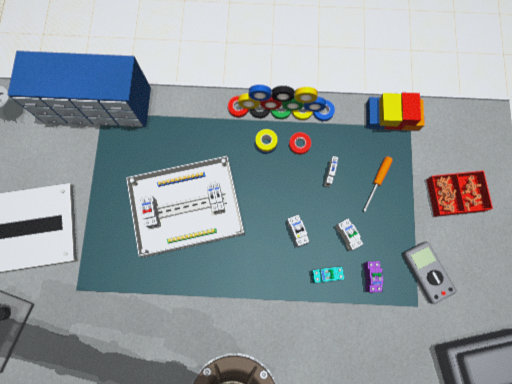

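View pics/side0.png

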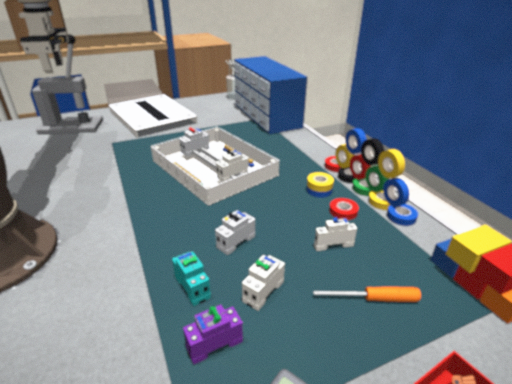

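Run:
```python
import cv2, numpy as np
im=cv2.imread("pics/top0.png")
a=cv2.resize(im[205:285,275:395],None,fx=6,fy=6,interpolation=cv2.INTER_CUBIC); cv2.imwrite("pics/topA.png",a)
a=cv2.resize(im[150:262,120:250],None,fx=5.3,fy=5.3,interpolation=cv2.INTER_CUBIC); cv2.imwrite("pics/topB.png",a)
im=cv2.imread("pics/side0.png")
a=cv2.resize(im[200:320,165:305],None,fx=5,fy=5,interpolation=cv2.INTER_CUBIC); cv2.imwrite("pics/sideA.png",a)
```

```text
(no output)
```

View pics/topA.png

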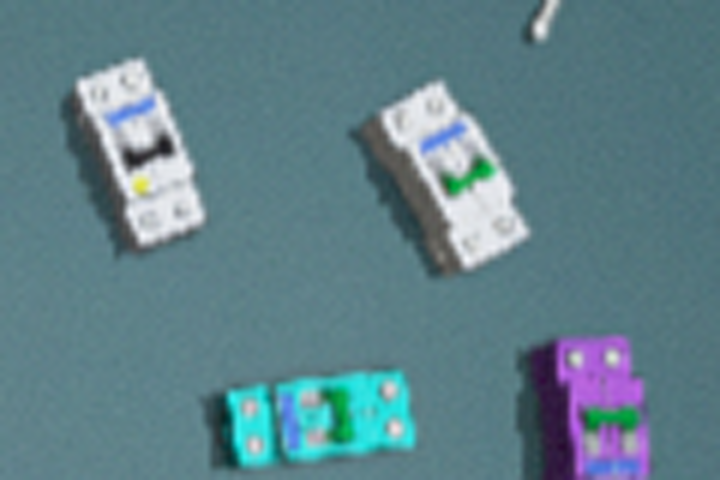

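View pics/topB.png

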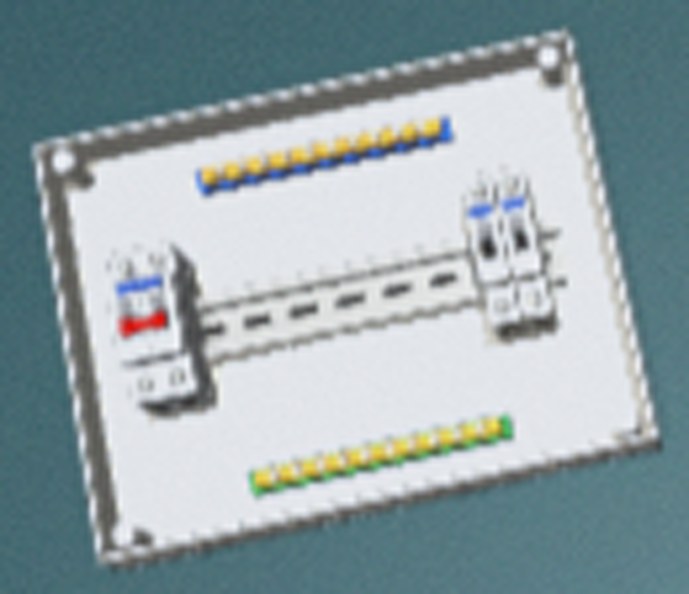

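View pics/sideA.png

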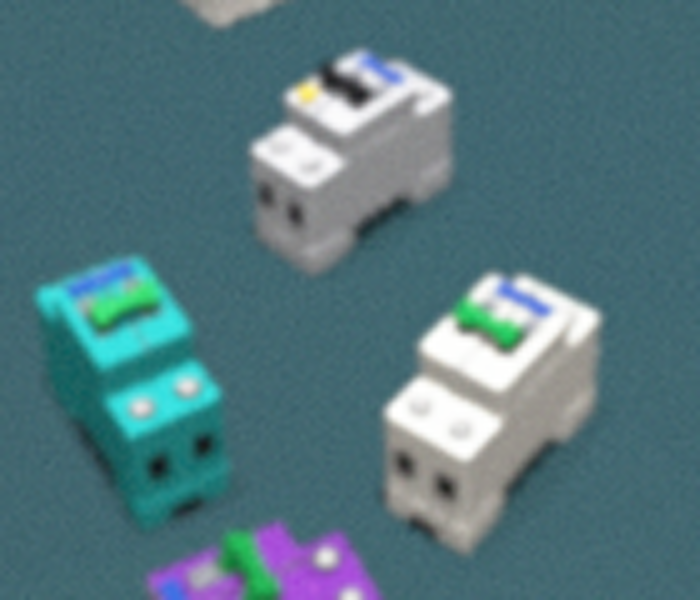

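```bash
cat > h.py <<'E'
import numpy as np, cv2
def cloud(f):
    K,R,t,z=f["K"],f["R"],f["t"],f["z_map"]
    v,u=np.mgrid[:z.shape[0],:z.shape[1]]
    c=np.stack([(u-K[0,2])/K[0,0]*z,(v-K[1,2])/K[1,1]*z,z],-1)
    return (c-t)@R
def rect(p):
    (c,s,a)=cv2.minAreaRect((p[:,:2]*1000).astype(np.float32)); return np.round(c,1),np.round(s,1),round(a,1)
def ray(f,uv,z):
    d=np.linalg.inv(f["K"])@np.array([uv[0],uv[1],1.]); d=f["R"].T@d; o=-f["R"].T@f["t"]
    return o+d*(z-o[2])/d[2]
def proj(f,X):
    c=f["R"]@np.asarray(X)+f["t"]; p=f["K"]@c; return p[:2]/p[2]
E
python3 - <<'E'
from h import *
T=dict(np.load("top0.npz"));S=dict(np.load("side0.npz"))
for n,f,b in(("top",T,(334,365,214,255)),("side",S,(238,290,250,312))):
    P=cloud(f); hsv=cv2.cvtColor(f["image"],cv2.COLOR_RGB2HSV)
    m=np.zeros(P.shape[:2],bool); m[b[2]:b[3],b[0]:b[1]]=1
    obj=m&((hsv[...,1]<70)&(hsv[...,2]>120) | (P[...,2]>0.03))
    q=P[obj]; print(n,len(q),np.percentile(q[:,2],[1,5,25,50,75,95,99]).round(4))
    print(" table z",np.median(P[m&~obj][:,2]))
    for lo,hi in((.044,.056),(.060,.070),(.03,.09)):
        s=P[m&(P[...,2]>lo)&(P[...,2]<hi)]
        print(lo,len(s),rect(s),s.mean(0).round(4))
    g=m&(hsv[...,0]>40)&(hsv[...,0]<80)&(hsv[...,1]>120); bl=m&(hsv[...,0]>105)&(hsv[...,0]<130)&(hsv[...,1]>110)&(P[...,2]>.05)
    print("green",g.sum(),np.median(P[g],0).round(4),"blue",bl.sum(),np.median(P[bl],0).round(4))
E
```

```text
top 469 [-3.2000e-03 -2.0000e-04  4.6700e-02  5.1800e-02  6.4400e-02  7.2600e-02
  1.2413e+00]
 table z -0.00025570285949376036
0.044 178 (array([ 476.5, -311.5]), array([83.7, 36. ]), 30.0) [ 0.475  -0.3103  0.0488]
0.06 168 (array([ 477.5, -311.5]), array([46.6, 36.1]), 30.4) [ 0.4772 -0.3106  0.0646]
0.03 416 (array([ 476.3, -311.8]), array([84.5, 36.7]), 30.4) [ 0.4749 -0.3097  0.0561]
green 16 [ 0.4708 -0.3169  0.0744] blue 10 [ 0.4904 -0.3029  0.0641]
side 1570 [-1.60e-03 -2.00e-04  2.30e-02  4.74e-02  6.29e-02  7.02e-02  5.22e-01]
 table z -0.0004202088919420562
0.044 390 (array([ 476.3, -315.2]), array([85.5, 35.6]), 30.6) [ 0.4645 -0.3269  0.049 ]
0.06 352 (array([ 475.7, -315.1]), array([48.2, 36.1]), 28.8) [ 0.4753 -0.3179  0.0644]
0.03 1075 (array([ 475.9, -315. ]), array([86.1, 36.7]), 30.3) [ 0.4692 -0.3248  0.0533]
green 50 [ 0.471  -0.3172  0.0736] blue 14 [ 0.4904 -0.3033  0.0653]
```

Run:
```python
from h import *
T=dict(np.load("top0.npz"));S=dict(np.load("side0.npz"))
for n,f in(("top",T),("side",S)):
    P=cloud(f); hsv=cv2.cvtColor(f["image"],cv2.COLOR_RGB2HSV)
    m=(P[...,0]>.35)&(P[...,0]<.78)&(P[...,1]>-.1)&(P[...,1]<.4)
    w=m&(P[...,2]>.042)&(P[...,2]<.054)
    c,l,st,_=cv2.connectedComponentsWithStats(w.astype(np.uint8))
    i=1+st[1:,4].argmax()
    al=P[m&(P[...,2]>.040)&(P[...,2]<.056)]
    print(n,"rim",rect(al))
    c=rect(al)
    th=np.deg2rad(c[2]); 
    while th>np.pi/4: th-=np.pi/2
    ctr=c[0]/1000; R=np.array([[np.cos(th),-np.sin(th)],[np.sin(th),np.cos(th)]])
    L=(P[...,:2]-ctr)@R   # box coords
    ins=m&(abs(L[...,0])<.06)&(abs(L[...,1])<.148)
    # rail
    r=ins&(P[...,2]>.025)&(P[...,2]<.036)&(abs(L[...,1])<.05)
    q=P[r]; print(" rail n",r.sum(),"z",np.median(q[:,2]).round(4),"local x",np.percentile(L[r][:,0],[1,10,50,90,99]).round(4), rect(q))
    fit=np.polyfit(L[r][:,1],L[r][:,0],1); print(" rail slope",fit)
    for nm,sg in(("main",1),("pair",-1)):
        for lo,hi in((.06,.074),(.078,.088)):
            d=ins&(P[...,2]>lo)&(P[...,2]<hi)&(L[...,1]*sg>0)
            q=P[d]; print(" ",nm,lo,d.sum(),rect(q),"local y",np.percentile(L[d][:,1],[2,50,98]).round(4),"x",np.percentile(L[d][:,0],[2,50,98]).round(4))
    # neighbours of breaker
    for nm,x0,x1,y0,y1 in(("near",.3,.62,-.45,-.12),):
        k=((P[...,0]>x0)&(P[...,0]<x1)&(P[...,1]>y0)&(P[...,1]<y1)&(P[...,2]>.03)&(P[...,2]<.09))
        nn,l,st,_=cv2.connectedComponentsWithStats(k.astype(np.uint8))
        for j in range(1,nn):
            if st[j,4]>60: print("   obj",rect(P[l==j]))
```

```text
top rim (array([568.5, 107.3]), array([268.4, 485.1]), 21.2)
 rail n 91 z 0.0289 local x [-0.0528 -0.0277 -0.0161  0.0109  0.0138] (array([549.1, 101.6]), array([60.9, 98.6]), 15.4)
 rail slope [ 0.20351875 -0.01163732]
  main 0.06 4 (array([530. ,  93.2]), array([15.7,  0.9]), 15.9) local y [0.0005 0.0009 0.0019] x [-0.0485 -0.0436 -0.0337]Traceback (most recent call last):
  File "<stdin>", line 24, in <module>
    return _quantile_unchecked(
        a, q, axis, out, overwrite_input, method, keepdims, weights)
    return _ureduce(a,
                    func=_quantile_ureduce_func,
    ...<5 lines>...
                    overwrite_input=overwrite_input,
                    method=method)
    r = func(a, **kwargs)
    result = _quantile(arr,
                       quantiles=q,
    ...<2 lines>...
                       out=out,
                       weights=wgt)
    slices_having_nans = np.isnan(arr[-1, ...])
                                  ~~~^^^^^^^^^
IndexError: index -1 is out of bounds for axis 0 with size 0
```

```bash
cat > box.py <<'E'
from h import *
def run(f,n,verbose=True):
    P=cloud(f); hsv=cv2.cvtColor(f["image"],cv2.COLOR_RGB2HSV)
    m=(P[...,0]>.36)&(P[...,0]<.74)&(P[...,1]>-.06)&(P[...,1]<.36)
    k=(m&(P[...,2]>.040)&(P[...,2]<.056)).astype(np.uint8)
    nn,l,st,_=cv2.connectedComponentsWithStats(k,connectivity=8)
    ok=np.zeros(k.shape,bool)
    for j in range(1,nn):
        if st[j,4]>5: ok|=l==j
    c=rect(P[ok]); print(n,"rim",c)
    th=np.deg2rad(c[2]); 
    while th>np.pi/4: th-=np.pi/2
    ctr=c[0]/1000; R=np.array([[np.cos(th),-np.sin(th)],[np.sin(th),np.cos(th)]])
    L=(P[...,:2]-ctr)@R
    ins=m&(abs(L[...,0])<.06)&(abs(L[...,1])<.148)
    r=ins&(P[...,2]>.025)&(P[...,2]<.036)&(abs(L[...,1])<.05)&(abs(L[...,0])<.03)
    q=P[r]; print(" rail n",r.sum(),"z",np.median(q[:,2]).round(4),"local x",np.percentile(L[r][:,0],[1,10,50,90,99]).round(4), rect(q))
    fit=np.polyfit(L[r][:,1],L[r][:,0],1); print(" rail slope",fit)
    for nm,sg in(("main",1),("pair",-1)):
        for lo,hi in((.06,.074),(.078,.088)):
            d=ins&(P[...,2]>lo)&(P[...,2]<hi)&(L[...,1]*sg>.03)
            if d.sum()<8: continue
            q=P[d]; print(" ",nm,lo,d.sum(),rect(q),"local y",np.percentile(L[d][:,1],[2,50,98]).round(4),"x",np.percentile(L[d][:,0],[2,50,98]).round(4))
    k=((P[...,0]>.3)&(P[...,0]<.62)&(P[...,1]>-.45)&(P[...,1]<-.12)&(P[...,2]>.03)&(P[...,2]<.09))
    nn,l,st,_=cv2.connectedComponentsWithStats(k.astype(np.uint8))
    for j in range(1,nn):
        if st[j,4]>60: print("   obj",rect(P[l==j]))
if __name__=="__main__":
    for n in("top","side"): run(dict(np.load(n+"0.npz")),n)
E
python3 box.py
```

```text
top rim (array([541.5, 179.1]), array([242.3, 310.4]), 15.5)
 rail n 138 z 0.0284 local x [-0.0181 -0.0167  0.0101  0.0156  0.0174] (array([541.2, 179.2]), array([35.9, 99.1]), 15.3)
 rail slope [-0.03488873 -0.00017502]
  main 0.06 175 (array([514.1, 276.2]), array([86.6, 36.8]), 16.2) local y [0.0834 0.0989 0.118 ] x [-0.043  -0.0241  0.0411]
  main 0.078 166 (array([513.5, 276.3]), array([47.2, 36.2]), 16.7) local y [0.0837 0.1012 0.1184] x [-0.0228  0.0017  0.0212]
  pair 0.06 158 (array([567.1,  86.1]), array([86.3, 34.6]), 15.6) local y [-0.1134 -0.0963 -0.0793] x [-0.0424 -0.0237  0.0412]
  pair 0.078 160 (array([566.8,  86.1]), array([45.4, 34.7]), 16.2) local y [-0.1129 -0.0962 -0.0797] x [-0.0227  0.0007  0.0211]
   obj (array([ 480.7, -160. ]), array([85.2, 36.4]), 23.9)
   obj (array([ 476.3, -311.8]), array([84.5, 36.7]), 30.4)
   obj (array([ 358.1, -380.4]), array([84.6, 37.7]), 4.5)
   obj (array([ 357.5, -248.7]), array([35.3, 85.5]), 9.6)
side rim (array([540.6, 175.5]), array([241.9, 314.9]), 15.7)
 rail n 67 z 0.0282 local x [-0.0169 -0.0159 -0.0101  0.015   0.0177] (array([539.2, 182.2]), array([34.9, 81.2]), 16.5)
 rail slope [ 0.13100472 -0.00213573]
  main 0.06 142 (array([513.9, 270.6]), array([85.3, 35.3]), 13.1) local y [0.082  0.0868 0.1167] x [-0.0415 -0.016   0.0413]
  main 0.078 79 (array([514.7, 272.6]), array([45.6, 40. ]), 16.4) local y [0.0835 0.0953 0.118 ] x [-0.0214 -0.0038  0.0225]
  pair 0.06 178 (array([565.9,  82. ]), array([85.3, 36.2]), 13.3) local y [-0.1147 -0.1101 -0.0796] x [-0.0423 -0.0203  0.0398]
  pair 0.078 113 (array([567.6,  83.7]), array([48.5, 36.5]), 17.9) local y [-0.1134 -0.1018 -0.0788] x [-0.0226 -0.0052  0.0209]
   obj (array([ 480.6, -163.7]), array([87.2, 37.5]), 23.9)
   obj (array([ 357.3, -251.9]), array([36. , 88.8]), 9.4)
   obj (array([ 475.9, -315. ]), array([86.1, 36.7]), 30.3)
   obj (array([ 357.8, -383.5]), array([86.1, 36.4]), 3.9)
```

```bash
cat > go.py <<'E'
import sys; from h import *
from bench import sensors
from scipy.spatial.transform import Rotation as Ro
def to(x,y,z,yaw):
    s=sensors.read_state(); R=np.array(s["tool_rot"]); p=np.array(s["eef_pos"])
    c,sn=np.cos(np.deg2rad(yaw)),np.sin(np.deg2rad(yaw))
    G=np.array([[c,sn,0],[sn,-c,0],[0,0,-1.]])
    d=R.T@(np.array([x,y,z])-p)*1000; r=Ro.from_matrix(R.T@G).as_rotvec()
    print("t",round(s["t"],2),"pos",p.round(4),"yaw",np.rad2deg(np.arctan2(R[1,0],R[0,0])).round(2),"gap",round(s["finger_gap"],4),"F",np.round(s["contact_force"],1),"q",np.round(s["qpos"],2))
    print("shift",d.round(1),"turn",r.round(4),np.rad2deg(np.linalg.norm(r)).round(1))
if __name__=="__main__": to(*map(float,sys.argv[1:5]))
E
python3 go.py 0.5 0.15 0.25 100; python3 go.py 0.4763 -0.3133 0.14 30.3
```

```text
t 0.1 pos [0.1653 0.6023 0.226 ] yaw 164.65 gap 0.0921 F [ 0.7 -0.   0.1] q [-1.41  0.44  0.02  1.57 -0.01  1.13 -0.08]
shift [-442.5 -347.6  -23.4] turn [-1.2000e-03  1.0000e-03  1.1284e+00] 64.7
t 0.1 pos [0.1653 0.6023 0.226 ] yaw 164.65 gap 0.0921 F [ 0.7 -0.   0.1] q [-1.41  0.44  0.02  1.57 -0.01  1.13 -0.08]
shift [-542.2 -800.5   87.3] turn [-5.0000e-04  1.8000e-03  2.3449e+00] 134.4
```

Call:
{"method": "drive_tool", "body": {"rows": [[[-442,-348,-23,0,0,1.128],[-442,-348,-23,0,0,1.128],[-442,-348,-23,0,0,1.128],[-442,-348,-23,0,0,1.128],[-442,-348,-23,0,0,1.128],[-442,-348,-23,0,0,1.128],[-442,-348,-23,0,0,1.128],[-442,-348,-23,0,0,1.128],[-442,-348,-23,0,0,1.128],[-442,-348,-23,0,0,1.128],[-442,-348,-23,0,0,1.128],[-442,-348,-23,0,0,1.128]]], "gripper": -0.3, "force": 60}}

```text
t: 1.3
eef_pos: [0.5022, 0.1443, 0.2501]
tool_rot: [[-0.167, 0.986, 0.002], [0.986, 0.167, -0.002], [-0.002, 0.001, -1.0]]
contact_force: [-0.5, -0.5, 0.4]
finger_gap: 0.0598
```

```bash
python3 go.py 0.4763 -0.3133 0.15 30.3
```

```text
t 1.3 pos [0.5022 0.1443 0.2501] yaw 99.6 gap 0.0598 F [-0.5 -0.5  0.4] q [-0.78  0.25  0.49  1.82 -0.13  1.1  -0.07]
shift [-446.7 -102.   101. ] turn [2.7000e-03 1.0000e-03 1.2095e+00] 69.3
```

Call:
{"method": "drive_tool", "body": {"rows": [[[-447,-102,101,0.003,0.001,1.209],[-447,-102,101,0.003,0.001,1.209],[-447,-102,101,0.003,0.001,1.209],[-447,-102,101,0.003,0.001,1.209],[-447,-102,101,0.003,0.001,1.209],[-447,-102,101,0.003,0.001,1.209],[-447,-102,101,0.003,0.001,1.209],[-447,-102,101,0.003,0.001,1.209],[-447,-102,101,0.003,0.001,1.209],[-447,-102,101,0.003,0.001,1.209],[-447,-102,101,0.003,0.001,1.209],[-447,-102,101,0.003,0.001,1.209]]]}}

```text
t: 2.5
eef_pos: [0.4767, -0.3071, 0.1482]
tool_rot: [[0.86, 0.511, -0.003], [0.511, -0.86, 0.003], [-0.001, -0.004, -1.0]]
contact_force: [-0.3, -0.2, -0.8]
finger_gap: 0.0596
```

```bash
python3 go.py 0.4763 -0.3133 0.026 30.3;python3 - <<'E'
from bench import eyes
import cv2
for n in("side","top"):
    cv2.imwrite(f"pics/{n}1.png",eyes.grab_frame(n)["image"][:,:,::-1])
E
```

```text
t 2.5 pos [ 0.4767 -0.3071  0.1482] yaw 30.73 gap 0.0596 F [-0.3 -0.2 -0.8] q [-0.07  0.51  0.79  1.85 -0.44  0.96 -0.12]
shift [ -3.4   5.6 122.2] turn [-0.0042  0.0011  0.0075] 0.5
```

View pics/side1.png

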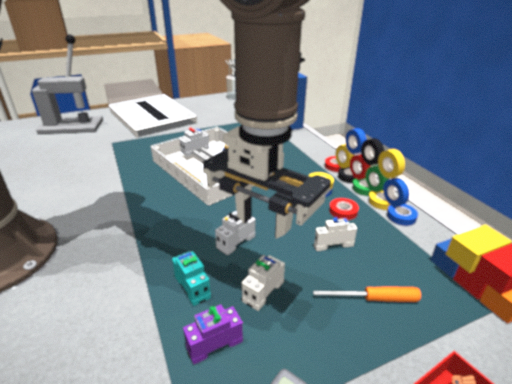

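Call:
{"method": "drive_tool", "body": {"rows": [[[0,0,45,0,0,0],[0,0,45,0,0,0],[0,0,45,0,0,0]]]}}

```text
t: 2.9
eef_pos: [0.4767, -0.3063, 0.1039]
tool_rot: [[0.859, 0.512, -0.004], [0.512, -0.859, 0.003], [-0.002, -0.005, -1.0]]
contact_force: [0.1, -0.2, 0.6]
finger_gap: 0.0596
```

```bash
python3 go.py 0.4763 -0.3133 0.026 30.3;python3 - <<'E'
from bench import eyes
import cv2,numpy as np
from h import *
for n in("side","top"):
    f=eyes.grab_frame(n); cv2.imwrite(f"pics/{n}2.png",f["image"][:,:,::-1])
    print(proj(f,(.4763,-.3133,.103)))
im=cv2.imread("pics/side2.png"); cv2.imwrite("pics/side2z.png",cv2.resize(im[180:320,190:340],None,fx=4,fy=4,interpolation=2))
E
```

```text
t 2.9 pos [ 0.4767 -0.3063  0.1039] yaw 30.83 gap 0.0596 F [ 0.1 -0.2  0.6] q [-0.03  0.56  0.74  1.9  -0.49  0.88 -0.08]
shift [-3.8  6.2 77.9] turn [-0.0047  0.0016  0.0092] 0.6
[264.07027496 249.05405577]
[354.76595631 230.74660459]
```

View pics/side2z.png

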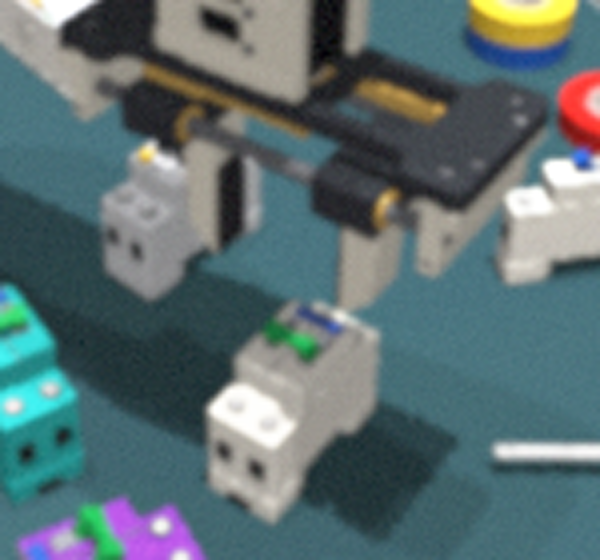

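Call:
{"method": "drive_tool", "body": {"rows": [[[-4,6,0,-0.005,0.002,0.009],[-4,6,10,-0.005,0.002,0.009],[-4,6,40,-0.005,0.002,0.009],[-4,6,40,-0.005,0.002,0.009]]]}}

```text
t: 3.4
eef_pos: [0.4747, -0.3135, 0.0611]
tool_rot: [[0.864, 0.503, -0.002], [0.503, -0.864, 0.001], [-0.001, -0.002, -1.0]]
contact_force: [-1.1, 1.1, -0.3]
finger_gap: 0.0598
```

```bash
python3 go.py 0.4763 -0.3133 0.026 30.3;python3 - <<'E'
from bench import eyes
import cv2,numpy as np
from h import *
for n in("side",):
    f=eyes.grab_frame(n); cv2.imwrite(f"pics/{n}3.png",f["image"][:,:,::-1])
im=cv2.imread("pics/side3.png"); cv2.imwrite("pics/side3z.png",cv2.resize(im[180:320,190:340],None,fx=4,fy=4,interpolation=2))
E
```

```text
t 3.4 pos [ 0.4747 -0.3135  0.0611] yaw 30.23 gap 0.0598 F [-1.1  1.1 -0.3] q [ 0.02  0.62  0.69  1.92 -0.55  0.8  -0.03]
shift [ 1.5  0.7 35.1] turn [-0.0019  0.0009 -0.0012] 0.1
```

View pics/side3z.png

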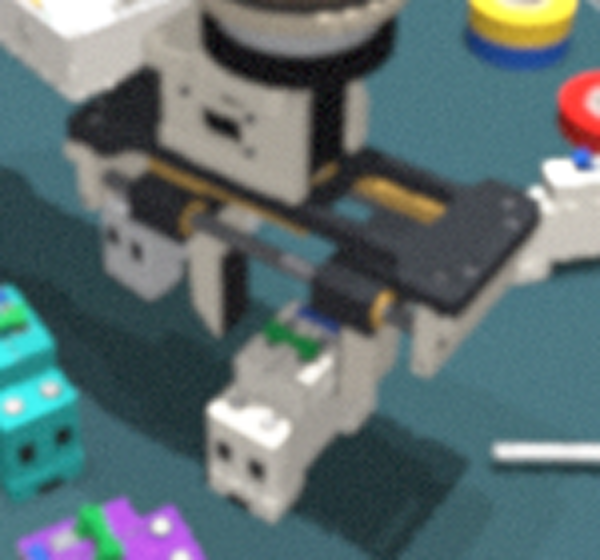

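Call:
{"method": "drive_tool", "body": {"rows": [[[1,1,20,-0.002,0.001,0],[1,1,35,-0.002,0.001,0],[1,1,35,-0.002,0.001,0],[1,1,35,-0.002,0.001,0]]]}}

```text
t: 3.85
eef_pos: [0.4777, -0.3154, 0.029]
tool_rot: [[0.864, 0.503, 0.004], [0.503, -0.864, -0.002], [0.002, 0.004, -1.0]]
contact_force: [0.4, 0.5, 0.5]
finger_gap: 0.0595
```

```bash
python3 go.py 0.4763 -0.3133 0.026 30.3
```

```text
t 3.85 pos [ 0.4777 -0.3154  0.029 ] yaw 30.22 gap 0.0595 F [0.4 0.5 0.5] q [ 0.05  0.67  0.65  1.94 -0.6   0.73  0.01]
shift [-0.1 -2.5  3. ] turn [ 0.0039 -0.0019 -0.0014] 0.3
```

Call:
{"method": "drive_tool", "body": {"rows": [[[0,-2,2,0,0,0],[0,-2,2,0,0,0]]]}}

```text
t: 4.05
eef_pos: [0.4769, -0.3134, 0.0271]
tool_rot: [[0.864, 0.504, 0.004], [0.504, -0.864, -0.002], [0.003, 0.004, -1.0]]
contact_force: [-0.2, -0.2, 0.3]
finger_gap: 0.0595
```

Call:
{"method": "drive_tool", "body": {"rows": [[[0,0,0,0,0,0],[0,0,0,0,0,0],[0,0,0,0,0,0],[0,0,0,0,0,0],[0,0,0,0,0,0],[0,0,0,0,0,0]]], "gripper": 1, "force": 60}}

```text
t: 4.65
eef_pos: [0.4769, -0.3136, 0.0268]
tool_rot: [[0.864, 0.503, 0.004], [0.504, -0.864, -0.003], [0.002, 0.004, -1.0]]
contact_force: [0.2, 0.7, 2.0]
finger_gap: 0.0352
```

```bash
python3 go.py 0.4763 -0.3133 0.2 30.3
```

```text
t 4.65 pos [ 0.4769 -0.3136  0.0268] yaw 30.23 gap 0.0352 F [0.2 0.7 2. ] q [ 0.05  0.67  0.65  1.95 -0.6   0.72  0.01]
shift [ 1.000e-01  2.000e-01 -1.732e+02] turn [ 0.0044 -0.0024 -0.0012] 0.3
```

Call:
{"method": "drive_tool", "body": {"rows": [[[0,0,-20,0.004,-0.002,0],[0,0,-60,0.004,-0.002,0],[0,0,-110,0.004,-0.002,0],[0,0,-150,0.004,-0.002,0],[0,0,-150,0.004,-0.002,0],[0,0,-150,0.004,-0.002,0]]]}}

```text
t: 5.25
eef_pos: [0.4763, -0.3128, 0.1768]
tool_rot: [[0.864, 0.504, 0.001], [0.504, -0.864, 0.0], [0.001, 0.0, -1.0]]
contact_force: [-0.3, 0.5, -3.1]
finger_gap: 0.0352
```

```bash
python3 go.py 0.541 0.1795 0.18 15.6;python3 - <<'E'
from bench import eyes
import cv2,numpy as np
from h import *
for n in("side","top"):
    f=eyes.grab_frame(n); cv2.imwrite(f"pics/{n}4.png",f["image"][:,:,::-1])
E
```

```text
t 5.25 pos [ 0.4763 -0.3128  0.1768] yaw 30.26 gap 0.0352 F [-0.3  0.5 -3.1] q [-0.08  0.48  0.82  1.82 -0.41  1.02 -0.14]
shift [ 303.9 -392.6   -3. ] turn [ 0.0003 -0.0013  0.2559] 14.7
```

View pics/side4.png

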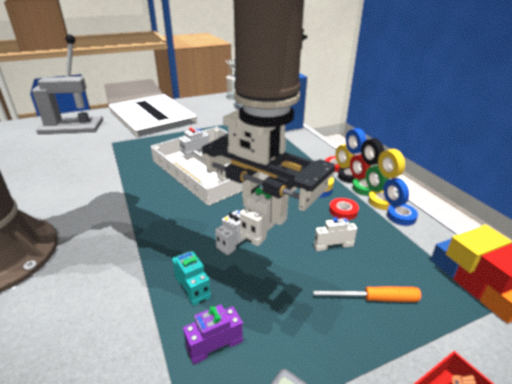

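Call:
{"method": "drive_tool", "body": {"rows": [[[20,-26,-3,0,0,0.02],[50,-65,-3,0,0,0.04],[80,-104,-3,0,0,0.07],[110,-143,-3,0,0,0.1],[140,-182,-3,0,0,0.12],[170,-221,-3,0,0,0.15],[200,-260,-3,0,0,0.17],[230,-299,-3,0,0,0.2],[260,-337,-3,0,0,0.22],[285,-370,-3,0,0,0.24],[304,-393,-3,0,-0.001,0.256],[304,-393,-3,0,-0.001,0.256]]]}}

```text
t: 6.55
eef_pos: [0.5398, 0.1853, 0.1771]
tool_rot: [[0.961, 0.275, -0.004], [0.275, -0.961, -0.001], [-0.004, -0.0, -1.0]]
contact_force: [-0.7, -0.3, -3.0]
finger_gap: 0.0355
```

Call:
{"method": "drive_tool", "body": {"rows": [[[0,0,0,0,0,0],[0,0,0,0,0,0]]]}}

```text
t: 6.75
eef_pos: [0.5403, 0.1779, 0.1788]
tool_rot: [[0.964, 0.267, -0.002], [0.267, -0.964, -0.002], [-0.003, 0.001, -1.0]]
contact_force: [-0.4, -0.8, -2.3]
finger_gap: 0.0354
```

```bash
python3 go.py 0.541 0.1795 0.15 15.6;python3 - <<'E'
from bench import eyes
import cv2,numpy as np
from h import *
for n in("side","top"):
    f=eyes.grab_frame(n); cv2.imwrite(f"pics/{n}5.png",f["image"][:,:,::-1]); np.savez(f"{n}5.npz",**f)
a=cv2.imread("pics/side5.png")[100:240,120:320];b=cv2.imread("pics/top5.png")[130:270,100:300]
cv2.imwrite("pics/z5.png",np.vstack([cv2.resize(x,None,fx=2.1,fy=2.1,interpolation=2) for x in(a,b)]))
E
```

```text
t 6.75 pos [0.5403 0.1779 0.1788] yaw 15.47 gap 0.0354 F [-0.4 -0.8 -2.3] q [-1.03  0.5   0.9   1.82 -0.45  1.04 -1.25]
shift [ 1.2 -1.4 28.8] turn [ 0.0013  0.0027 -0.0022] 0.2
```

View pics/z5.png

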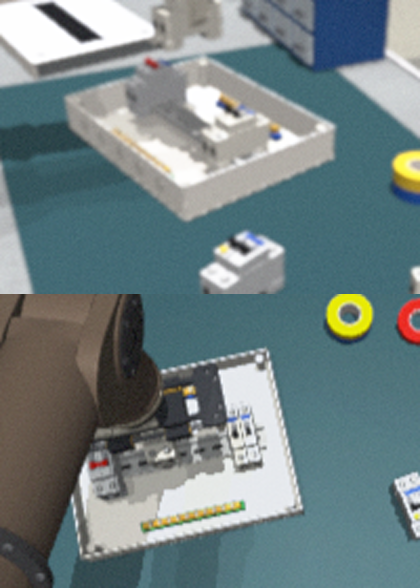

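View pics/side5.png

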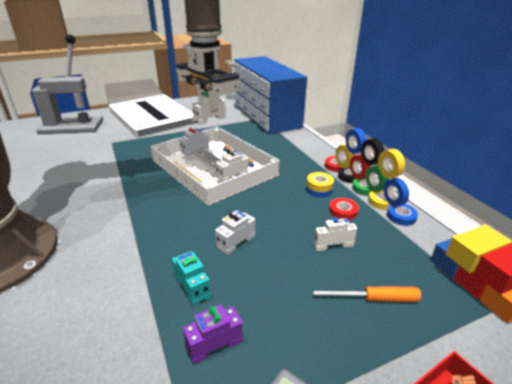

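Run:
```python
from h import *
c=np.deg2rad(15.47); R=np.array([[np.cos(c),-np.sin(c)],[np.sin(c),np.cos(c)]])
for n in("top","side"):
    f=dict(np.load(n+"5.npz")); P=cloud(f); L=(P[...,:2]-[.5403,.1779])@R
    print(n,proj(f,(.5403,.1779,.1788)))
    m=(abs(L[...,0])<.08)&(abs(L[...,1])<.025)&(P[...,2]>.14)&(P[...,2]<.26)
    for z0 in np.arange(.145,.25,.01):
        k=m&(abs(P[...,2]-z0)<.005)
        if k.sum()>3: print(z0.round(3),k.sum(),"x",np.percentile(L[k][:,0],[2,50,98]).round(4),"y",np.percentile(L[k][:,1],[2,50,98]).round(4))
```

```text
top [175.45910704 193.93153249]
0.155 15 x [-0.0441 -0.0425 -0.0233] y [-0.0159 -0.0003  0.0149]
0.165 13 x [-0.0427 -0.0423 -0.0289] y [-0.0162 -0.0022  0.0165]
0.175 17 x [-0.0433 -0.0424 -0.0228] y [-0.0162 -0.0071  0.017 ]
0.185 17 x [-0.0432 -0.0423 -0.0249] y [-0.0165 -0.0087  0.0166]
0.195 35 x [-0.0429 -0.0368 -0.0231] y [-0.0162  0.002   0.0179]
0.205 93 x [-0.0426 -0.0322 -0.0219] y [-0.0151  0.0012  0.0177]
0.215 31 x [-0.0231 -0.0207 -0.0092] y [-0.0098  0.0055  0.02  ]
side [209.28998093 109.39758078]
0.155 75 x [-0.0443 -0.024   0.0396] y [-0.02   -0.0168  0.0116]
0.165 100 x [-0.0441 -0.021   0.0388] y [-0.0207 -0.0173  0.0144]
0.175 115 x [-0.0438 -0.0151  0.0395] y [-0.0227 -0.0173  0.0117]
0.185 85 x [-0.0446 -0.0245  0.0399] y [-0.0227 -0.0173  0.0109]
0.195 99 x [-0.0435 -0.0257  0.0392] y [-0.0214 -0.0175  0.0145]
0.205 82 x [-0.0427 -0.0228  0.038 ] y [-0.023  -0.0108  0.0127]
0.215 66 x [-0.0237 -0.0165 -0.0057] y [-0.0219 -0.0035  0.0206]
0.225 40 x [-0.0119 -0.0087  0.0016] y [-0.0214  0.0069  0.0233]
0.235 6 x [-0.0147 -0.0117 -0.01  ] y [-0.0236  0.0013  0.0246]
0.245 10 x [-0.0358 -0.028  -0.0141] y [-0.0141  0.019   0.0245]
```

Call:
{"method": "drive_tool", "body": {"rows": [[[1,-1,20,0.001,0.003,-0.002],[1,-1,50,0.001,0.003,-0.002],[1,-1,80,0.001,0.003,-0.002],[1,-1,100,0.001,0.003,-0.002],[1,-1,100,0.001,0.003,-0.002],[1,-1,100,0.001,0.003,-0.002],[1,-1,100,0.001,0.003,-0.002]]]}}

```text
t: 7.55
eef_pos: [0.5426, 0.1804, 0.0811]
tool_rot: [[0.963, 0.27, 0.004], [0.27, -0.963, 0.002], [0.004, -0.001, -1.0]]
contact_force: [-0.1, 0.1, -2.9]
finger_gap: 0.0353
```

```bash
python3 go.py 0.541 0.1795 0.06 15.6;python3 - <<'E'
from bench import eyes
import cv2,numpy as np
from h import *
for n in("side","top"):
    f=eyes.grab_frame(n); cv2.imwrite(f"pics/{n}6.png",f["image"][:,:,::-1]); np.savez(f"{n}6.npz",**f)
a=cv2.imread("pics/side6.png")[80:220,130:300];b=cv2.imread("pics/top6.png")[140:270,110:270]
cv2.imwrite("pics/z6.png",np.hstack([cv2.resize(x,(400,int(400*x.shape[0]/x.shape[1])),interpolation=2)[:320] for x in(a,b)]))
E
python3 go.py 0.541 0.1795 0.06 15.6
```

```text
t 7.55 pos [0.5426 0.1804 0.0811] yaw 15.64 gap 0.0353 F [-0.1  0.1 -2.9] q [-0.95  0.62  0.79  1.91 -0.58  0.85 -1.15]
shift [-1.8  0.5 21.1] turn [-0.001  -0.0043  0.0007] 0.3
t 7.65 pos [0.5424 0.1808 0.081 ] yaw 15.67 gap 0.0354 F [ 0.2 -0.4 -2.1] q [-0.95  0.62  0.79  1.91 -0.58  0.85 -1.15]
shift [-1.8  0.9 21. ] turn [-0.0013 -0.0043  0.0013] 0.3
```

View pics/z6.png

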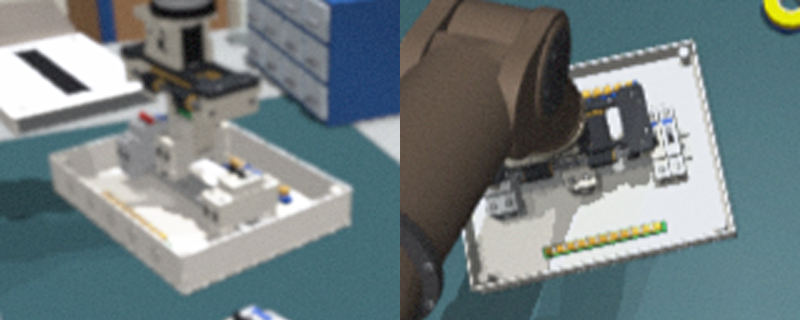

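```bash
cat > chk.py <<'E'
import sys
from h import *
def chk(tag,zs,pos=(.5424,.1808),yaw=15.65):
    c=np.deg2rad(yaw); R=np.array([[np.cos(c),-np.sin(c)],[np.sin(c),np.cos(c)]])
    for n in("top","side"):
        f=dict(np.load(n+tag+".npz")); P=cloud(f); L=(P[...,:2]-pos)@R
        for nm,a,b,lo,hi in(("held",-.021,.021,zs-.02,zs-.004),("main",.079,.12,.03,.063),("pair",-.121,-.079,.03,.063)):
            m=(L[...,0]<-.03)&(L[...,0]>-.06)&(L[...,1]>a)&(L[...,1]<b)&(P[...,2]>lo)&(P[...,2]<hi)
            if m.sum()>3:
                l=L[m]; print(n,nm,m.sum(),"end x",np.percentile(l[:,0],[10,50,90]).round(4),"y",np.percentile(l[:,1],[5,95]).round(4))
if __name__=="__main__": chk(sys.argv[1],float(sys.argv[2]))
E
python3 chk.py 6 0.104
```

```text
top held 20 end x [-0.0434 -0.0425 -0.0342] y [-0.0161  0.0162]
top main 43 end x [-0.0447 -0.0435 -0.0343] y [0.082  0.1153]
top pair 36 end x [-0.045  -0.0442 -0.0368] y [-0.1149 -0.0828]
side held 54 end x [-0.0442 -0.0425 -0.0342] y [-0.0201  0.0131]
side main 87 end x [-0.0455 -0.044  -0.0342] y [0.0793 0.1099]
side pair 123 end x [-0.046  -0.0445 -0.0346] y [-0.1179 -0.0864]
```

Call:
{"method": "drive_tool", "body": {"rows": [[[-1.5,0,5,-0.001,-0.004,0],[-1.5,0,20,-0.001,-0.004,0],[-1.5,0,20,-0.001,-0.004,0],[-1.5,0,20,-0.001,-0.004,0]]]}}

```text
t: 8.05
eef_pos: [0.5396, 0.1801, 0.059]
tool_rot: [[0.963, 0.27, -0.003], [0.27, -0.963, -0.001], [-0.003, 0.001, -1.0]]
contact_force: [0.2, -0.2, -2.7]
finger_gap: 0.035
```

```bash
python3 go.py 0.541 0.1804 0.0438 15.65
```

```text
t 8.05 pos [0.5396 0.1801 0.059 ] yaw 15.68 gap 0.035 F [ 0.2 -0.2 -2.7] q [-0.93  0.65  0.76  1.93 -0.61  0.81 -1.13]
shift [ 1.5  0.1 15.2] turn [0.0005 0.0033 0.0005] 0.2
```

Call:
{"method": "drive_tool", "body": {"rows": [[[1,0,1,0,0.002,0],[1,0,2,0,0.002,0],[1,0,4,0,0.002,0],[1,0,6,0,0.002,0],[1,0,6,0,0.002,0]]]}}

```text
t: 8.55
eef_pos: [0.5409, 0.1806, 0.0534]
tool_rot: [[0.963, 0.27, -0.0], [0.27, -0.963, -0.0], [-0.0, 0.0, -1.0]]
contact_force: [0.3, -0.2, -3.1]
finger_gap: 0.0352
```

```bash
python3 go.py 0.541 0.1804 0.0438 15.65
```

```text
t 8.55 pos [0.5409 0.1806 0.0534] yaw 15.69 gap 0.0352 F [ 0.3 -0.2 -3.1] q [-0.92  0.66  0.75  1.93 -0.62  0.8  -1.12]
shift [0.  0.2 9.6] turn [0.0002 0.0001 0.0006] 0.0
```

Call:
{"method": "drive_tool", "body": {"rows": [[[0,0,1,0,0,0],[0,0,2,0,0,0],[0,0,3,0,0,0]]]}}

```text
t: 8.85
eef_pos: [0.5411, 0.1806, 0.0507]
tool_rot: [[0.963, 0.27, 0.0], [0.27, -0.963, -0.0], [0.0, 0.0, -1.0]]
contact_force: [-0.5, 0.6, -2.0]
finger_gap: 0.0351
```

Call:
{"method": "drive_tool", "body": {"rows": [[[0,0,1,0,0,0],[0,0,2,0,0,0]]]}}

```text
t: 9.05
eef_pos: [0.5414, 0.1806, 0.049]
tool_rot: [[0.963, 0.27, 0.001], [0.27, -0.963, 0.0], [0.001, 0.0, -1.0]]
contact_force: [-1.8, 0.2, 5.3]
finger_gap: 0.0353
```

Call:
{"method": "drive_tool", "body": {"rows": [[[0,0,1,0,0,0],[0,0,2,0,0,0]]]}}

```text
t: 9.25
eef_pos: [0.5417, 0.1806, 0.0476]
tool_rot: [[0.963, 0.27, 0.001], [0.27, -0.963, 0.001], [0.002, -0.0, -1.0]]
contact_force: [-3.7, -0.7, 13.8]
finger_gap: 0.0351
```

Call:
{"method": "drive_tool", "body": {"rows": [[[-0.5,0,1,0,-0.001,0],[-0.5,0,2,0,-0.001,0]]]}}

```text
t: 9.45
eef_pos: [0.5408, 0.1804, 0.0448]
tool_rot: [[0.963, 0.27, -0.0], [0.27, -0.963, -0.0], [-0.0, 0.0, -1.0]]
contact_force: [1.2, -0.7, -3.3]
finger_gap: 0.0355
```

Call:
{"method": "drive_tool", "body": {"rows": [[[0,0,1,0,0,0],[0,0,2,0,0,0]]]}}

```text
t: 9.65
eef_pos: [0.5405, 0.1804, 0.0437]
tool_rot: [[0.963, 0.27, -0.001], [0.27, -0.963, 0.001], [-0.001, -0.001, -1.0]]
contact_force: [-11.4, -0.8, 29.4]
finger_gap: 0.0351
```

Call:
{"method": "drive_tool", "body": {"rows": [[[-0.5,0,0,0,0,0],[-0.5,0,0,0,0,0],[-0.5,0,0,0,0,0]]]}}

```text
t: 9.95
eef_pos: [0.5405, 0.1804, 0.0437]
tool_rot: [[0.963, 0.27, -0.0], [0.27, -0.963, 0.001], [0.0, -0.001, -1.0]]
contact_force: [-4.7, 0.2, 15.5]
finger_gap: 0.0351
```

```bash
python3 go.py 0.541 0.1804 0.0438 15.65
python3 - <<'E'
from bench import eyes,sensors
import cv2,numpy as np
from h import *
for n in("side","top"):
    f=eyes.grab_frame(n); cv2.imwrite(f"pics/{n}7.png",f["image"][:,:,::-1]); np.savez(f"{n}7.npz",**f)
    P=cloud(f);c=np.deg2rad(15.65); R=np.array([[np.cos(c),-np.sin(c)],[np.sin(c),np.cos(c)]]);L=(P[...,:2]-[.541,.1804])@R
    for nm,y in(("held",0),("main",.0985),("pair",-.0985)):
        m=(L[...,0]<-.026)&(L[...,0]>-.041)&(abs(L[...,1]-y)<.016)&(P[...,2]>.058)&(P[...,2]<.08)
        print(n,nm,m.sum(),"shoulder z",np.median(P[m][:,2]).round(4) if m.sum() else None)
s=sensors.read_state();print(s["contact_force"],s["ft_torque"],s["eef_pos"])
a=cv2.imread("pics/side7.png")[80:220,130:300];b=cv2.imread("pics/top7.png")[140:270,110:270]
cv2.imwrite("pics/z7.png",np.hstack([cv2.resize(x,(400,int(400*x.shape[0]/x.shape[1])),interpolation=2)[:320] for x in(a,b)]))
E
python3 chk.py 7 0.067
```

```text
t 9.95 pos [0.5405 0.1804 0.0437] yaw 15.67 gap 0.0351 F [-4.7  0.2 15.5] q [-0.91  0.67  0.74  1.94 -0.63  0.78 -1.11]
shift [ 0.5  0.1 -0.1] turn [-0.0007 -0.0001  0.0004] 0.0
side held 25 shoulder z 0.066
side main 24 shoulder z 0.0657
side pair 32 shoulder z 0.0657
top held 57 shoulder z 0.0657
top main 56 shoulder z 0.0661
top pair 56 shoulder z 0.0654
[-4.96427368 -0.62280386 14.52993092] [-0.11351198  1.11884759 -0.01441073] [0.54049841 0.18040223 0.04373268]
top held 18 end x [-0.0455 -0.0442 -0.0314] y [-0.0159  0.0106]
top main 38 end x [-0.0444 -0.0435 -0.0346] y [0.0823 0.1146]
top pair 35 end x [-0.0451 -0.0442 -0.0346] y [-0.1149 -0.0829]
side held 56 end x [-0.0458 -0.0442 -0.0335] y [-0.0195  0.0121]
side main 85 end x [-0.0455 -0.0438 -0.0338] y [0.0797 0.1102]
side pair 127 end x [-0.0458 -0.0443 -0.0335] y [-0.119 -0.087]
```

View pics/z7.png

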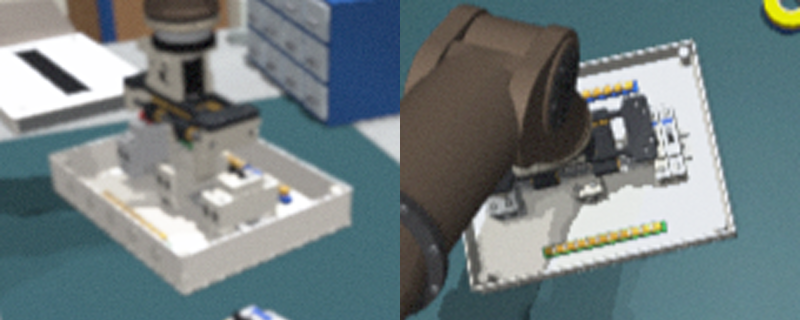

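Call:
{"method": "drive_tool", "body": {"rows": [[[-0.3,0,1,0,0,0],[-0.3,0,1,0,0,0],[-0.3,0,1,0,0,0],[-0.3,0,1,0,0,0]]]}}

```text
t: 10.45
eef_pos: [0.5405, 0.1804, 0.0437]
tool_rot: [[0.963, 0.27, 0.0], [0.27, -0.963, 0.002], [0.001, -0.002, -1.0]]
contact_force: [-8.1, -0.1, 26.6]
finger_gap: 0.0351
```

Call:
{"method": "drive_tool", "body": {"rows": [[[0,0,0.5,0,0,0],[0,0,0.5,0,0,0],[0,0,0.5,0,0,0],[0,0,0.5,0,0,0],[0,0,0.5,0,0,0],[0,0,0.5,0,0,0]]]}}

```text
t: 11.05
eef_pos: [0.5405, 0.1805, 0.0436]
tool_rot: [[0.963, 0.27, 0.0], [0.27, -0.963, 0.002], [0.001, -0.002, -1.0]]
contact_force: [-10.1, -1.1, 34.3]
finger_gap: 0.0352
```

Call:
{"method": "drive_tool", "body": {"rows": [[[0,0,0,0,0,0],[0,0,0,0,0,0],[0,0,0,0,0,0],[0,0,0,0,0,0],[0,0,0,0,0,0],[0,0,0,0,0,0],[0,0,0,0,0,0],[0,0,0,0,0,0],[0,0,0,0,0,0],[0,0,0,0,0,0]]]}}

```text
t: 12.05
eef_pos: [0.5405, 0.1804, 0.0436]
tool_rot: [[0.963, 0.27, 0.0], [0.27, -0.963, 0.002], [0.001, -0.002, -1.0]]
contact_force: [-9.7, -1.2, 32.9]
finger_gap: 0.0352
```

Steady at about 33 N with no slip or creep, so I'm handing it in.

Run:
```python
from bench import finish_job, sensors
print(finish_job()); s=sensors.read_state(); print(s["t"],s["contact_force"],s["eef_pos"],s["finger_gap"])
```

```text
the job is handed in; nothing more can be done
None
the job is handed in; nothing more can be done
```

The green-toggle breaker is clipped onto the rail in the middle of the free stretch, the same way up as its neighbours. The gripper still holds it and is pushing it down.

- **Click:** the push rose to about 14 N, dropped away at the click, then rose again about 1 mm lower as the roof met the rail. The tool stopped at 43.7 mm; 43.8 mm was expected for fully home.
- **Fit:** both cameras put its shoulder height and lower end within about 1 mm of the fitted devices.
- **Last push:** about 33 N down at 60 N grip, with no slip or creep over the last second. The job was handed in at about 12 s.

**What disagreed:**
- The two cameras differed by about 3 to 4 mm in world y. I averaged them for the pick-up and checked the final fit against the neighbouring devices.
- A sideways force of about 10 N on the tool along x remains from the press; it was steady and nothing moved.
- After hand-in the interface returned no further readings, so I have no check from that point on.

I did not touch any other object on purpose, and the last pictures showed nothing displaced around the box.

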